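# Locate a bracket against both datum fences of the measuring stage and hold it

## Task

Pick up the aluminium tee bracket and set it flat on the round measuring stage, with a long side of its foot touching the long fence while it is still a finger's width short of the end stop. Then slide it along the fence until you feel it come up against the end stop, and finish while still gripping it and pressing it into the corner: foot flat and square, touching fence and stop at once. Do not lower it straight down into the corner, and leave the plain block beside it and the ring lying on the stage where they are.

Things in the scene. Friction and masses are not known exactly. Their poses are not given: they have to be found in the camera images.
- bracket: aluminium tee bracket, about 0.25 kg (can differ by a third), loose, standing upright on its foot on the table. Foot 56 mm (its x) x 80 mm (its y) x 10 mm thick; an upright web 12 mm thick (x), 80 mm long (y) rises over the foot's middle to 55 mm above the underside: grip the web across its thickness from above. The same either way round (half turn). Origin at the centre of its underside, z up
- stage: measuring stage, fixed to the table: cream base 220 x 220 mm, on it a flat steel disc 250 mm across whose top is 40 mm above the table. Origin on the table under the disc's centre, z up. Two low micrometer heads stick out at its +x and -y sides, below the disc's top
- fence: the long fence, a dark steel bar 176 mm long (y) x 16 mm (x) x 16 mm high, fixed on the stage's disc on the side away from the robot. Its flat working face looks to its -x. Origin on the disc's top, at the middle of the lower edge of that face; axes as the stage's. Rigid
- end_stop: the end stop, a rigid dark steel block 50 (x) x 24 (y) x 16 mm high, fixed on the disc with one end against the fence, at a different place along it each time; an 18 mm round screw head 10 mm high on top. Origin at the inside corner on the disc's top, where the fence's face (plane x = 0) meets the stop's working face (plane y = 0, looking to +y); axes as the stage's
- seat (a point): where the bracket's origin comes to lie when it is seated in the corner, on the disc's top: 28 mm to the -x side of the fence's face and 40 mm to the +y side of the stop's face; axes as the stage's (bracket's 80 mm sides along y)
- plain_block: bystander: a plain aluminium block 40 x 40 x 30 mm, no upright web, near the bracket; origin at the centre of its underside
- ring_gauge: bystander: a steel ring 40 mm across, 16 mm high, lying on the near part of the stage's disc; origin at the centre of its underside
Not all that is in view belongs to the job. Leave any red look-alike of the bracket alone.

How it is judged (in metres and radians):
On the way:
1. the bracket stands flat on the stage with a long side touching the long fence, still clear of the end stop (at least 5 mm) (contact force between bracket and fence above 1 N and y of bracket in the frame of end_stop above 0.045 m and x of bracket in the frame of end_stop between -0.0305 and -0.0255 m and z of bracket in the frame of end_stop between -0.0025 and 0.003 m and angle between bracket's own z axis and vertical below 0.035 rad and angle between the x axis of bracket and the x axis of end_stop, either way round below 0.06 rad), for 0.1 s.
At the end, for the whole second after the job is handed in: through the last second the gripper holds the bracket (over 5 N) and presses it on the fence and on the end stop at once (over 1.5 N on each); its foot lies flat on the stage, square within 2 degrees, and each of the two sides within 2.5 mm of its fence; it does not move (contact force between bracket and fence above 1.5 N and contact force between bracket and end_stop above 1.5 N and contact force between the fingers and bracket above 5 N and x of bracket in the frame of end_stop between -0.0305 and -0.0255 m and angle between the x axis of bracket and the x axis of end_stop, either way round below 0.035 rad and z of bracket in the frame of end_stop between -0.0025 and 0.003 m and angle between bracket's own z axis and vertical below 0.035 rad and y of bracket in the frame of end_stop between 0.0375 and 0.0425 m and linear speed of bracket below 0.01 m/s); the arm keeps its last pose, push and grip.
It fails at once if the bracket was lowered straight down into the corner instead of being slid along the fence (x of bracket in the frame of end_stop between -0.033 and -0.02 m and y of bracket in the frame of end_stop between 0.03 and 0.044 m and z of bracket in the frame of end_stop between 0.006 and 0.03 m).
It fails at once if another thing was moved by more than 25 mm (distance of any of plain_block, ring_gauge from where it was at the start of the episode above 0.025 m).
It also fails if it takes over 54 s, if anything falls off the work surface, if the arm or the gripper's body presses on something with over 40 N, if the wrist force passes 120 N, or if a joint passes its speed limit or range.

## Robot

A 6-joint arm with a two-finger parallel gripper is mounted at the origin on the work surface. World frame = base frame: x ahead of the robot, y to its left, z up, the work surface at z = 0. Lengths are in mm, angles in rad, forces in N, time in s.
With the tool pointing down it reaches from about 350 to 975 mm from the base axis. Payload 7.1 kg.
Tool frame: the origin (TCP) lies on the front face of the gripper's body, between the roots of the fingers; the fingertips stand 80 mm ahead of it and the grasp point (between the pads) lies 61 mm ahead of it (env.tips_ahead is the distance from the TCP to the fingertips, in mm); z points along the fingers, y is the line along which they close (so a half turn about z gives the same grasp; the last joint's range is limited). The gripper opens to 88 mm and grips with 3 to 60 N. Pads are 20 mm wide; open, the fingers measure 115 mm over their backs; the gripper's body (75 mm by 178 mm) begins 61 mm behind the grasp point.
Start: joints at [-1.15, 0.423, 1.63, -0, 1.089, -0.019], TCP at [266.114, -565.499, 302.675] pointing down, gripper open.
Joint ranges: [-3, 3], [-0.9, 2.11], [0.09, 2.58], [-1.31, 4.45], [0.11, 2.69], [-2.54, 2.54]. Speed limits (rad/s): [2.39, 2.39, 3.01, 3.14, 3.14, 3.14].

## Interface

Orientations are given as a unit quaternion [x, y, z, w].
In Python, from station import env, set_gripper, viewer, workorder gives the robot as it stands. Calls block until the motion is done:
- env.reach(position, orientation): joint-space move of the TCP to a pose.
- env.move_l(position, rot=None, rate=150, f_stop=None): straight line of the TCP; rot=None keeps the orientation; rate is the mean speed in mm/s. With f_stop (N) it stops when the force on the tool has changed by that much, and returns True; else False.
- env.move_joints(angles): joint-space move.
- set_gripper(opening): finger opening in mm; the grip force is fixed at half the most; returns when the fingers have stopped.
- env.hold(seconds).
- env.ik(position, orientation): joint angles nearest the present ones, or None.
- env.read_state(): the state.
- viewer.camera(name): name is "scene" or "top" or "wrist"; returns the picture (480x640x3 uint8, blue, green, red); there is no depth.
- viewer.camera_params(name): a dict with "fx", "fy", "cx", "cy" (pixels), "dist" ([k1, k2, p1, p2, k3] as OpenCV has them; the pictures are not rectified), "pose" (4x4, takes a point from camera to world coordinates); the wrist camera has in their place "tool_from_camera" (4x4, takes a point from camera to tool coordinates, whose origin is the TCP and whose axes are the flange's). Camera axes: x right, y up, looking along -z (the intrinsics and any distortion apply to the point x, -y, -z); pixel columns grow to the right and rows downward; lengths in mm; the calibration is good to about 2 mm. A picture is of the moment at which its call begins: read the wrist's pose just before it. camera_params takes no time and is no camera call.
A pose or a line that the arm cannot do raises env.IKError and nothing moves.
- workorder.sign_off(): hands the job in; it is judged then, once.
The state is a dict: "time_s": time; "qpos": joint angles; "dq": joint speeds; "tau": joint torques, N m; "tool_pos": TCP position; "orientation": TCP orientation; "force": force on the tool from outside, world axes, zero at the start; "wrist_torque": the same for the moment, N m; "width": finger opening in mm; "grip_force": force on a finger pad.
Only numpy, scipy, OpenCV 4.12 (cv2) and the standard library are available. Lean on these libraries where they do the work, as an engineer would, in place of code of your own. Each camera call takes 0.05 s, during which the arm holds its last target. There are 200 camera calls.

## Working session

There is one attempt and no reset: what is moved stays moved. The work goes in short steps, each a Python script; the robot and the scene stay as the last script left them, time stands still between calls to the robot, and variables do not carry over. Pictures are saved under pics/ and viewed, at most 10 in all, crops included, and the job is handed in when it is done.

```bash
ls; mkdir -p pics
python3 - <<'E'
from station import env, viewer
import cv2,json
for n in("scene","top"):
    cv2.imwrite(f"pics/{n}0.png",viewer.camera(n))
    p=viewer.camera_params(n);print(n,{k:(v.tolist() if hasattr(v,'tolist') else v) for k,v in p.items()})
print(viewer.camera_params("wrist"))
s=env.read_state();print(s['time_s'],s['orientation'],s['force'],s['width'],env.tips_ahead)
E
```

```text
pics
scene {'fx': 478.74445396046184, 'fy': 478.74445396046184, 'cx': 323.4291278231252, 'cy': 242.34620474222186, 'dist': [-0.06278523289139393, 0.0, 0.0, 0.0, 0.0], 'pose': [[0.8800332635683537, -0.28492487767926883, 0.37994640292110426, 824.4668611353834], [0.4746651024401403, 0.5535006438869408, -0.6843464603124886, -430.4884454936238], [-0.015313247164581852, 0.782594947144559, 0.6223428742783843, 524.3227731009069], [0.0, 0.0, 0.0, 1.0]]}
top {'fx': 468.1273698168135, 'fy': 468.1273698168135, 'cx': 320.9810833357219, 'cy': 248.47203217570464, 'dist': [-0.07154433784596048, 0.0, 0.0, 0.0, 0.0], 'pose': [[-0.014754591984728262, 0.9875993347459948, -0.15630053110796713, 421.39810379530013], [-0.9997788117524175, -0.012228486963589944, 0.01711115652156305, 98.36819980067112], [0.01498764779037429, 0.15651842740025765, 0.9875613157155673, 824.974108471427], [0.0, 0.0, 0.0, 1.0]]}
{'fx': 338.3064677181337, 'fy': 338.3064677181337, 'cx': 320.0649747909359, 'cy': 239.62153162396112, 'dist': array([0.00751535, 0.        , 0.        , 0.        , 0.        ]), 'tool_from_camera': array([[ 5.01251443e-04,  9.55357015e-01,  2.95453420e-01,
         8.09991555e+01],
       [ 9.99999411e-01, -1.94502311e-04, -1.06762007e-03,
        -3.76374444e-01],
       [-9.62491947e-04,  2.95453781e-01, -9.55356550e-01,
        -8.24283751e+01],
       [ 0.00000000e+00,  0.00000000e+00,  0.00000000e+00,
         1.00000000e+00]])}
0.1 [ 9.75921457e-01  2.18121157e-01 -1.31286914e-04 -6.73464665e-04] [-0.01844787  0.4036518  -0.83188097] 87.97962589871685 80.0
```

View pics/top0.png

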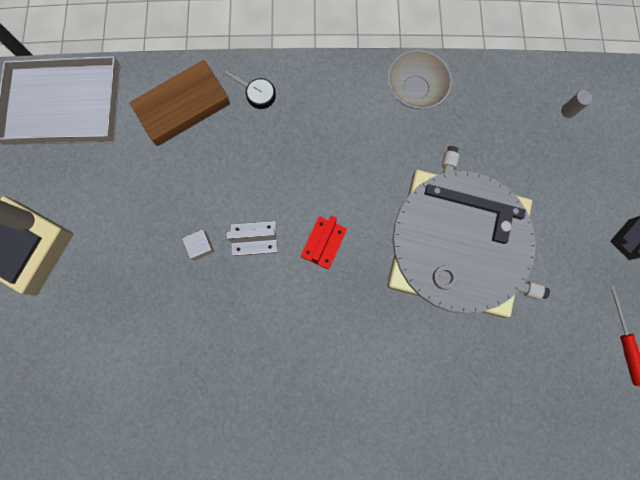

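View pics/scene0.png

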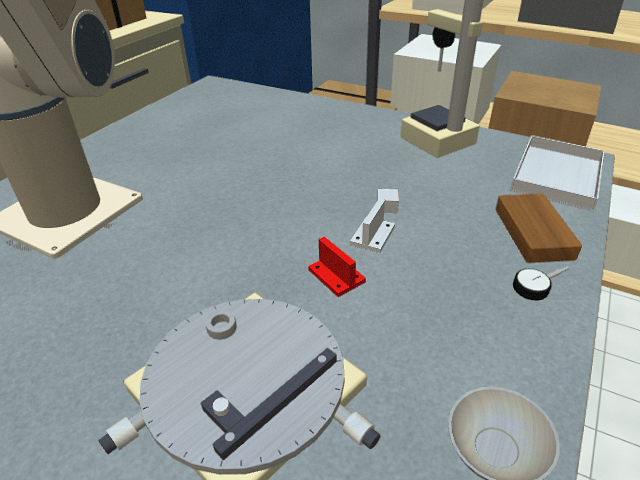

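Candidates for the bracket are the aluminium tee at top (252,238), the red look-alike at (324,242) and the plain block with no web at (197,244). I choose the aluminium tee at (252,238). The stage is at (465,240), the fence runs (427,190)-(524,212), the stop is at (503,225) and the ring at (444,277). Next I check the choice in a close crop.

```bash
cat > h.py <<'E'
import numpy as np, cv2
from station import env,set_gripper,viewer,workorder
from scipy.spatial.transform import Rotation as R
def ray(name,px,T=None):
    p=viewer.camera_params(name); K=np.array([[p['fx'],0,p['cx']],[0,p['fy'],p['cy']],[0,0,1]])
    u=cv2.undistortPoints(np.float64(px).reshape(-1,1,2),K,np.float64(p['dist'])).reshape(-1,2)
    M=np.array(p['pose']) if T is None else T@p['tool_from_camera']
    return M[:3,3], np.c_[u[:,0],-u[:,1],-np.ones(len(u))]@M[:3,:3].T
def on(name,px,z,T=None):
    o,d=ray(name,px,T); return o+d*((z-o[2])/d[:,2])[:,None]
def tool(s=None):
    s=s or env.read_state(); T=np.eye(4); T[:3,:3]=R.from_quat(s['orientation']).as_matrix(); T[:3,3]=s['tool_pos']; return T
def project(name,P,T=None):
    p=viewer.camera_params(name); M=np.array(p['pose']) if T is None else T@p['tool_from_camera']
    c=(np.atleast_2d(P)-M[:3,3])@M[:3,:3]; c=c*[1,-1,-1]
    K=np.array([[p['fx'],0,p['cx']],[0,p['fy'],p['cy']],[0,0,1]])
    return cv2.projectPoints(c,np.zeros(3),np.zeros(3),K,np.float64(p['dist']))[0].reshape(-1,2)
def down(a): # tool z down, tool y (closing) at world angle a
    y=np.array([np.cos(a),np.sin(a),0]); z=np.array([0,0,-1.]); return R.from_matrix(np.c_[np.cross(y,z),y,z]).as_quat()
E
python3 - <<'E'
from h import *
im=cv2.imread('pics/top0.png')
a=cv2.resize(im[205:275,170:290],None,fx=5,fy=5,interpolation=2)
b=cv2.resize(im[160:300,390:550],None,fx=5,fy=5,interpolation=2)[:,:800]
cv2.imwrite('pics/a.png',np.hstack([a]));cv2.imwrite('pics/b.png',cv2.resize(b,(640,560)))
hsv=cv2.cvtColor(im,cv2.COLOR_BGR2HSV)
# dark L
m=((hsv[...,2]<85)).astype(np.uint8); 
n,l,st,c=cv2.connectedComponentsWithStats(m)
for i in range(1,n):
    if st[i,4]>150: print('dark',st[i],c[i])
# bright grey
m=((hsv[...,2]>165)&(hsv[...,1]<40)).astype(np.uint8); m[:200]=0
n,l,st,c=cv2.connectedComponentsWithStats(m)
for i in range(1,n):
    if st[i,4]>80:
        print('bright',st[i],c[i],cv2.minAreaRect(np.argwhere(l==i)[:,::-1].astype(np.float32)))
E
```

```text
dark [  0  24  32  32 435] [12.31264368 42.94252874]
dark [245  79  31  30 216] [261.875       99.49537037]
dark [561  94  26  24 297] [571.47811448 107.18518519]
dark [153  97  77  49 625] [191.424  121.7392]
dark [ 424  185  101   59 1339] [480.8707991  208.77371173]
dark [   0  201   41   82 2242] [ 14.99776985 240.66057092]
dark [610 216  30  44 851] [628.47943596 238.75088132]
bright [227 221  49  17 583] [251.33790738 229.49571184] ((250.98822021484375, 229.3470458984375), (13.575281143188477, 49.009063720703125), 85.60128784179688)
bright [182 230  29  28 495] [196.11111111 243.52727273] ((196.01478576660156, 243.53549194335938), (21.923078536987305, 22.84615707397461), 67.38013458251953)
bright [232 240  45  15 502] [253.82270916 247.13545817] ((254.01174926757812, 247.15292358398438), (11.964654922485352, 44.94415283203125), 85.60128784179688)
bright [529 283  15  15 155] [536.50967742 290.01290323] ((536.5184326171875, 290.10552978515625), (14.080047607421875, 11.589699745178223), 16.699243545532227)
```

View pics/a.png

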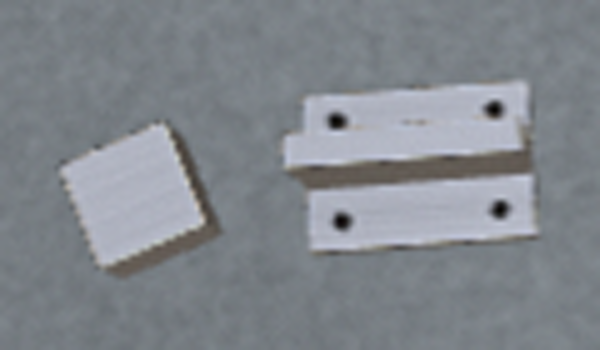

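View pics/b.png

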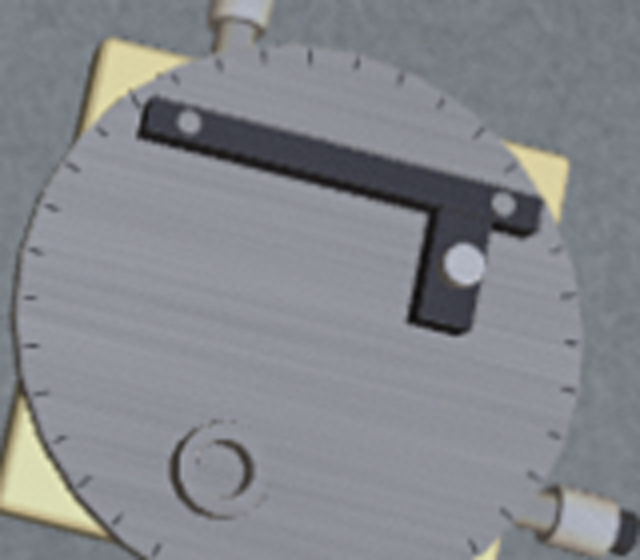

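The crop shows the choice is right: two-holed foot with an upright web, foot corners in the crop near (305,97), (527,82), (537,238) and (310,252). The fence's lower face line runs (138,138)-(430,212) and the stop's face (430,214)-(408,322). I cast these to the known heights.

Run:
```python
from h import *
np.set_printoptions(precision=1,suppress=True)
A=lambda p:(np.array(p)+.5)/5-.5+[170,205]
B=lambda p:(np.array(p)+.5)/4-.5+[390,160]
f=on('top',A([(305,97),(527,82),(537,238),(310,252)]),10)
print('foot',f,'sides',np.linalg.norm(f-np.roll(f,-1,0),axis=1),'c',f.mean(0))
e=(f[0]-f[1])+(f[3]-f[2]);print('y-dir deg',np.degrees(np.arctan2(e[1],e[0])))
w=on('top',A([(285,135),(520,118),(524,152),(300,168)]),55);print('web',w,w.mean(0),np.linalg.norm(w-np.roll(w,-1,0),axis=1))
g=on('top',B([(138,138),(430,213),(408,322)]),40);print('fence line/corner/stop',g)
d=g[0]-g[1];print(np.degrees(np.arctan2(d[1],d[0])),np.linalg.norm(d)); d=g[1]-g[2];print('stop x-dir',np.degrees(np.arctan2(d[1],d[0])),np.linalg.norm(d))
t=on('top',B([(153,97),(541,197),(541,210),(148,100)]),56);d=t[0]-t[1];print('far top',t,np.degrees(np.arctan2(d[1],d[0])),np.linalg.norm(d))
# disc circle
im=cv2.imread('pics/top0.png')
r=on('top',B([(217,470)]),56);print('ring',r)
c=on('top',[(465,241)],40);print('disc',c)
```

```text
foot [[596.4 244.3  10. ]
 [600.9 165.3  10. ]
 [544.7 161.7  10. ]
 [540.7 241.6  10. ]] sides [79.1 56.3 80.  55.8] c [570.7 203.2  10. ]
y-dir deg 93.04195528314114
web [[573.8 242.7  55. ]
 [578.6 163.9  55. ]
 [567.  162.6  55. ]
 [562.5 237.5  55. ]] [570.5 201.7  55. ] [78.9 11.7 75.  12.4]
fence line/corner/stop [[ 639.3  -96.5   40. ]
 [ 604.8 -224.    40. ]
 [ 556.6 -210.5   40. ]]
74.84925432711496 132.13198384533632
stop x-dir -15.646916771017894 50.072299753744964
far top [[ 653.  -100.    56. ]
 [ 607.8 -267.3   56. ]
 [ 602.1 -266.7   56. ]
 [ 651.7  -97.8   56. ]] 74.87272899361523 173.25355333865141
ring [[ 492.3 -118.6   56. ]]
disc [[ 555.6 -163.5   40. ]]
```

Run:
```python
from h import *
np.set_printoptions(precision=3,suppress=True)
a0=np.radians(3.0); a1=np.radians(-15.2)
for k in(0,np.pi):
    for P,a in(((570.6,202.5,250),a0),((570.6,202.5,98),a0),((590,-150,200),a1),((588,-178,138),a1)):
        print(k,P,env.ik(P,down(a+k)))
k=np.pi if abs(env.ik((588,-178,138),down(a1+np.pi))[5])<abs(env.ik((588,-178,138),down(a1))[5]) else 0
env.reach((570.6,202.5,250),down(a0+k))
T=tool();im=viewer.camera('wrist');s=env.read_state();print(s['time_s'],s['tool_pos'],s['force'],s['qpos'])
np.save('T1.npy',T);cv2.imwrite('pics/w1.png',im)
for z in(55,10):
    hx,hy=(6,40) if z==55 else (28,40)
    Rz=R.from_euler('z',a0).as_matrix()
    P=[np.array([570.6,202.5,z])+Rz@[sx*hx,sy*hy,0] for sx,sy in((1,1),(1,-1),(-1,-1),(-1,1))]
    q=project('wrist',P,T);print(z,q); cv2.polylines(im,[q.astype(int)],True,(0,255,0),1)
cv2.imwrite('pics/w1o.png',im)
```

```text
0 (570.6, 202.5, 250) [ 0.321  0.458  1.713 -0.     0.971  0.269]
0 (570.6, 202.5, 98) [ 0.321  0.681  1.766 -0.     0.694  0.269]
0 (590, -150, 200) [-0.269  0.529  1.732 -0.     0.88  -0.003]
0 (588, -178, 138) [-0.313  0.627  1.74  -0.     0.775 -0.048]
3.141592653589793 (570.6, 202.5, 250) None
3.141592653589793 (570.6, 202.5, 98) None
3.141592653589793 (590, -150, 200) None
3.141592653589793 (588, -178, 138) NoneTraceback (most recent call last):
  File "<stdin>", line 7, in <module>
TypeError: 'NoneType' object is not subscriptable
```

Run:
```python
from h import *
np.set_printoptions(precision=3,suppress=True)
a0=np.radians(3.0)
env.reach((570.6,202.5,250),down(a0))
T=tool();im=viewer.camera('wrist');s=env.read_state();print(s['time_s'],s['tool_pos'],s['force'],s['qpos'])
np.save('T1.npy',T);cv2.imwrite('pics/w1.png',im)
for z in(55,10):
    hx,hy=(6,40) if z==55 else (28,40)
    Rz=R.from_euler('z',a0).as_matrix()
    P=[np.array([570.6,202.5,z])+Rz@[sx*hx,sy*hy,0] for sx,sy in((1,1),(1,-1),(-1,-1),(-1,1))]
    q=project('wrist',P,T);print(z,q); cv2.polylines(im,[q.astype(int)],True,(0,255,0),1)
cv2.imwrite('pics/w1o.png',im)
```

```text
3.0583 [570.888 201.801 250.066] [-0.514 -1.723  0.258] [ 0.32   0.458  1.713 -0.     0.971  0.269]
55 [[327.476 186.896]
 [326.952 276.997]
 [313.455 277.005]
 [312.825 186.905]]
10 [[349.738 179.874]
 [347.74  259.201]
 [292.631 259.236]
 [290.539 179.913]]
```

View pics/w1o.png

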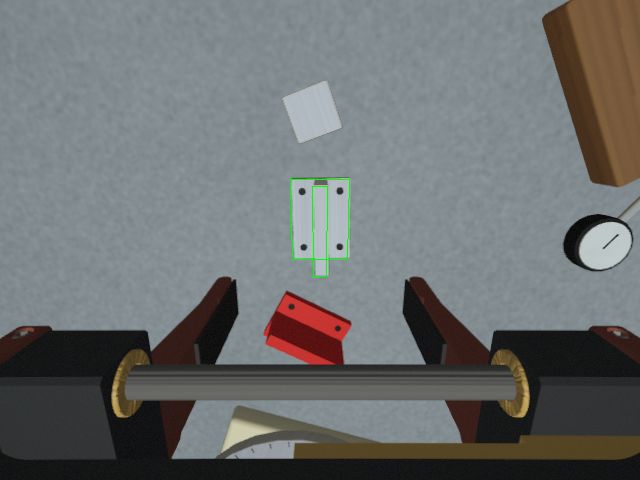

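The wrist view shows the bracket at (320,220), and the projected outlines fit to within a pixel. The red look-alike at (308,325) is clear of the fingers, so I go down and grip.

Run:
```python
from h import *
np.set_printoptions(precision=2,suppress=True)
env.move_l((570.6,202.5,98),rate=120)
s=env.read_state();print(s['time_s'],s['tool_pos'],s['force'])
set_gripper(0)
s=env.read_state();print(s['time_s'],s['tool_pos'],s['width'],s['grip_force'],s['force'])
np.save('grip.npy',s['tool_pos'])
env.move_l((570.6,202.5,220),rate=120)
s=env.read_state();print(s['time_s'],s['tool_pos'],s['width'],s['grip_force'],s['force'])
a=np.radians(-15.2); Rz=R.from_euler('z',a).as_matrix()
p=np.array([604.8,-224,0])+Rz@[-36,62,220]
env.reach(p,down(a)); 
env.move_l(p*[1,1,0]+[0,0,165],rate=100); env.hold(.2)
T=tool();im=viewer.camera('wrist');im2=viewer.camera('top');s=env.read_state();print(p,s['time_s'],s['tool_pos'],s['width'],s['grip_force'],s['force'])
np.save('T2.npy',T);cv2.imwrite('pics/w2.png',im);cv2.imwrite('pics/t2.png',im2)
```

```text
4.475 [571.09 202.65  98.76] [0.24 0.65 0.33]
5.625 [570.75 202.51  98.04] 11.826608027972448 29.999619126319885 [ 0.1  -0.66 -0.3 ]
6.7917 [570.1  202.34 219.17] 11.807267168159935 29.999383985996246 [-0.78 -0.68 -3.12]
[ 586.32 -154.73  220.  ] 9.1333 [ 586.59 -154.86  165.59] 11.981278387789153 29.9994295835495 [ 0.17 -0.21 -2.08]
```

View pics/w2.png

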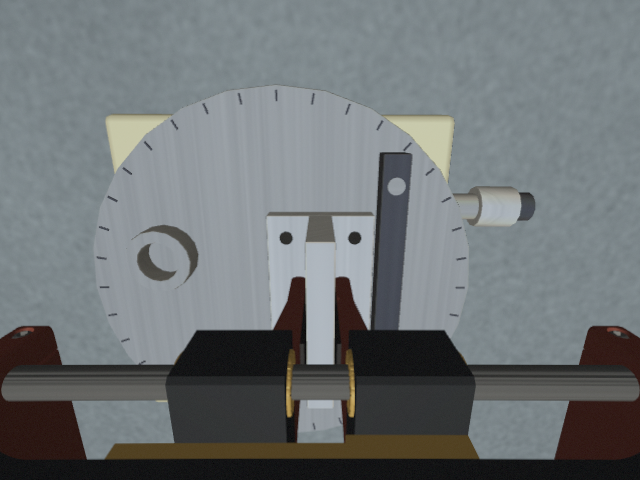

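The bracket is held straight, its foot at (268-375, 213+), and the fence lies to its right with its far top edge near (411,155)-(400,330). I measure the fence's direction from that edge.

Run:
```python
from h import *
np.set_printoptions(precision=2,suppress=True)
im=cv2.imread('pics/w2.png');v=im.max(2).astype(int);T=np.load('T2.npy')
L=[];Rr=[]
for r in range(165,322):
    c=np.where(v[r,360:440]<100)[0]+360
    if len(c)<10: continue
    Rr.append((c.max()+.5,r)); L.append((c.min()-.5,r))
for n,pts,z in(('far top',Rr,56),('near low',[p for p in L if p[1]<205],40)):
    P=on('wrist',pts,z,T)[:,:2].astype(np.float32)
    l=cv2.fitLine(P,cv2.DIST_HUBER,0,.01,.01).ravel(); a=np.degrees(np.arctan2(l[1],l[0])) ; a=(a+180)%180
    nrm=np.array([np.sin(np.radians(a)),-np.cos(np.radians(a))]); print(n,len(P),a,'offset of line from corner est',nrm@(l[2:]-[604.8,-224]))
```

```text
far top 157 74.68439 offset of line from corner est 14.362747948743845
near low 40 74.36966 offset of line from corner est -1.3877577921911808
```

```bash
cat >> h.py <<'E'
A=np.radians(-15.25); RZ=R.from_euler('z',A).as_matrix(); C=np.array([604.8,-224,0])
def loc(): # tool position and force in stop axes
    s=env.read_state(); return s['time_s'],RZ.T@(s['tool_pos']-C),RZ.T@s['force'],s['wrist_torque'],s['grip_force']
E
python3 - <<'E'
from h import *
np.set_printoptions(precision=2,suppress=True)
w=lambda p:C+RZ@np.array(p,float)
env.move_l(w((-36,62,146)),down(A),rate=60); print(*loc())
print(env.move_l(w((-36,62,132)),rate=15,f_stop=5)); print(*loc())
p=loc()[1]
print(env.move_l(w((-22,p[1],p[2])),rate=12,f_stop=6)); print(*loc())
env.hold(.3);print(*loc())
E
```

```text
9.6 [-36.35  62.   145.27] [ 0.69  0.9  -2.18] [-0.04 -0.05 -0.03] 29.999423325061798
True
10.2083 [-35.94  62.02 137.94] [-0.    1.13  4.35] [ 0.04  0.01 -0.04] 30.000653564929962
True
10.5583 [-35.77  62.01 137.98] [-1.73  0.02  4.3 ] [-0.01 -0.06  0.03] 30.000825226306915
10.8583 [-35.82  62.   137.95] [-0.6   0.33  5.34] [-0.04 -0.12 -0.02] 30.001335740089417
```

Run:
```python
from h import *
np.set_printoptions(precision=2,suppress=True)
w=lambda p:C+RZ@np.array(p,float)
p=loc()[1]; x=p[0]
while x<-22:
    x+=.5; env.move_l(w((x,62,137.9)),rate=12); l=loc(); print(l[0],x,l[1],l[2])
    if l[2][0]<-7: break
env.hold(.3);l=loc();print(*l)
cv2.imwrite('pics/t3.png',viewer.camera('top'))
```

```text
11.1083 -35.321344019643256 [-35.32  62.   138.01] [-1.78 -0.34  4.49]
11.3583 -34.821344019643256 [-35.18  61.98 138.04] [-3.21  0.05  5.92]
11.6083 -34.321344019643256 [-35.11  62.   138.05] [-4.98 -0.08  7.28]
11.8583 -33.821344019643256 [-35.    61.99 138.1 ] [-6.42  0.79  9.38]
12.1083 -33.321344019643256 [-34.89  62.   138.1 ] [-7.89  0.65 11.79]
12.4083 [-34.91  61.98 138.08] [-7.86  0.38 11.83] [0.25 1.1  0.04] 30.001697838306427
```

Run:
```python
from h import *
np.set_printoptions(precision=2,suppress=True)
w=lambda p:C+RZ@np.array(p,float)
im=viewer.camera('wrist')
for z in (138.2,138.5,139):
    env.move_l(w((-34.3,62,z)),rate=12); env.hold(.15); l=loc(); print(l[0],z,l[1],l[2],l[3])
im2=cv2.imread('pics/t3.png')[160:300,390:550]
cv2.imwrite('pics/c3.png',np.hstack([im[100:360,150:510],cv2.resize(im2,(297,260),interpolation=2)]))
```

```text
12.9083 138.2 [-35.12  62.   138.09] [-5.06  0.14  5.97] [ 0.18  0.72 -0.06]
13.3083 138.5 [-34.25  61.99 138.14] [-0.5  -0.05 -2.5 ] [-0.02 -0.12 -0.03]
13.7083 139 [-34.28  61.98 139.  ] [-0.29 -0.98 -3.51] [-0.07  0.01  0.05]
```

View pics/c3.png

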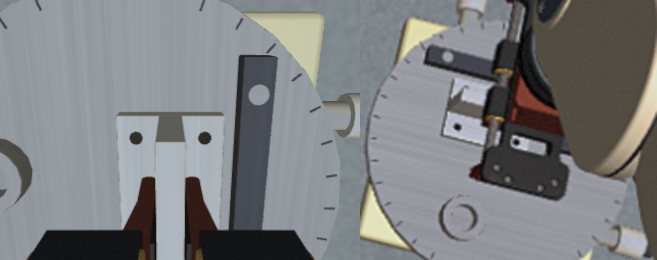

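The wrist view shows a gap left between foot (224) and fence (233), so it stuck on friction rather than touching the fence. I slide on with a light downward touch.

Run:
```python
from h import *
np.set_printoptions(precision=2,suppress=True)
w=lambda p:C+RZ@np.array(p,float)
env.move_l(w((-34.3,62,138.4)),rate=12)
x=-34.3
while x<-22:
    x+=.5; env.move_l(w((x,62,138.3)),rate=10); l=loc(); print(l[0],x,l[1],l[2])
    if l[2][0]<-6: break
env.hold(.3);l=loc();print(*l)
```

```text
14.2083 -33.8 [-33.74  61.98 138.28] [-0.05 -0.45 -2.69]
14.4583 -33.3 [-33.27  61.99 138.31] [-0.   -0.43 -3.22]
14.7083 -32.8 [-32.76  61.99 138.32] [ 0.14 -0.6  -2.08]
14.9583 -32.3 [-32.27  62.   138.3 ] [ 0.31  0.26 -3.13]
15.2083 -31.799999999999997 [-31.73  61.99 138.33] [ 0.41  0.19 -2.94]
15.4583 -31.299999999999997 [-31.25  62.01 138.32] [ 0.37  0.59 -2.62]
15.7083 -30.799999999999997 [-30.75  62.   138.3 ] [-0.51 -0.09 -2.74]
15.9583 -30.299999999999997 [-30.24  62.   138.31] [ 0.63 -0.22 -3.06]
16.2083 -29.799999999999997 [-29.77  61.99 138.3 ] [ 0.2  -0.64 -1.97]
16.4583 -29.299999999999997 [-29.27  62.   138.31] [-0.55 -0.68 -2.55]
16.7083 -28.799999999999997 [-28.77  62.01 138.3 ] [-0.29  0.35 -2.31]
16.9583 -28.299999999999997 [-28.39  62.01 138.25] [-0.41  0.03 -1.83]
17.2083 -27.799999999999997 [-28.24  62.02 138.18] [-3.08 -0.13 -0.74]
17.4583 -27.299999999999997 [-28.16  62.03 138.1 ] [-5.67 -0.04  0.87]
17.7083 -26.799999999999997 [-28.04  62.05 138.14] [-6.45 -0.15  2.11]
18.0083 [-28.07  62.02 138.11] [-7.1   0.59  3.29] [ 0.3   1.05 -0.08] 30.000540018081665
```

Fence contact came at x = -28.3 as expected, pressing with 7 N. Next, slide along the fence to the stop.

Run:
```python
from h import *
np.set_printoptions(precision=2,suppress=True)
w=lambda p:C+RZ@np.array(p,float)
y=62;i=0
while y>34:
    y-=1. if y>45 else .4; env.move_l(w((-27.1,y,138.3)),rate=12); l=loc(); i+=1
    if i%4==0 or y<45: print(l[0],round(y,1),l[1],l[2],l[3])
    if l[2][1]>9 or abs(l[2][0])>20: break
env.hold(.3);l=loc();print(*l)
```

```text
19.0083 58.0 [-28.12  58.93 138.15] [-5.52  5.88  2.19] [ 1.11  0.63 -0.04]
20.0083 54.0 [-28.15  54.96 138.14] [-5.78  5.55  1.79] [ 1.16  0.7  -0.  ]
21.0083 50.0 [-28.15  50.99 138.15] [-6.34  5.86  2.65] [1.1  0.71 0.01]
22.0083 46.0 [-28.14  46.97 138.14] [-6.22  5.44  2.27] [1.16 0.69 0.06]
22.5083 44.6 [-28.15  45.63 138.15] [-5.32  5.75  1.13] [1.26 0.66 0.02]
22.7583 44.2 [-28.16  45.25 138.12] [-5.76  6.07  2.02] [1.26 0.62 0.01]
23.0083 43.8 [-28.14  44.87 138.16] [-5.76  5.91  1.95] [1.23 0.68 0.06]
23.2583 43.4 [-28.15  44.45 138.15] [-5.45  6.76  1.66] [1.26 0.61 0.01]
23.5083 43.0 [-28.13  44.07 138.15] [-5.4   5.77  1.64] [ 1.28  0.64 -0.02]
23.7583 42.6 [-28.15  43.66 138.14] [-6.81  6.18  1.87] [1.25 0.65 0.01]
24.0083 42.2 [-28.18  43.28 138.13] [-5.79  5.76  2.35] [1.25 0.65 0.02]
24.2583 41.8 [-28.16  42.87 138.15] [-5.55  5.49  1.73] [ 1.21  0.62 -0.02]
24.5083 41.4 [-28.13  42.47 138.17] [-5.62  5.47  1.29] [1.23 0.65 0.01]
24.7583 41.0 [-28.16  42.08 138.14] [-4.69  6.18  1.25] [ 1.26  0.65 -0.01]
25.0083 40.6 [-28.14  41.69 138.16] [-6.97  6.25  2.4 ] [ 1.24  0.68 -0.02]
25.2583 40.2 [-28.14  41.26 138.17] [-5.64  5.92  3.02] [ 1.22  0.59 -0.01]
25.5083 39.8 [-28.15  40.87 138.16] [-4.83  5.12  1.95] [ 1.27  0.65 -0.02]
25.7583 39.4 [-28.16  40.45 138.12] [-4.93  6.01  1.09] [1.26 0.61 0.01]
26.0083 39.0 [-28.15  40.22 138.15] [-5.62  6.52  2.3 ] [ 1.41  0.59 -0.03]
26.2583 38.6 [-28.13  40.16 138.18] [-6.02  8.6   2.7 ] [ 1.68  0.5  -0.04]
26.5083 38.2 [-28.14  40.09 138.18] [-5.27 10.91  2.17] [ 1.97  0.44 -0.01]
26.8083 [-28.12  40.11 138.22] [-5.45 10.07  2.21] [ 1.99  0.45 -0.07] 30.00013768672943
```

The stop is felt at y = 40.2, as predicted. I firm up all three presses slightly and check the fit in a picture.

Run:
```python
from h import *
np.set_printoptions(precision=2,suppress=True)
w=lambda p:C+RZ@np.array(p,float)
env.move_l(w((-26.6,37.7,138.15)),rate=10)
for i in range(3): env.hold(.4); print(*loc())
T=tool();im=viewer.camera('wrist'); o=im.copy()
c=np.array(loc()[1])*[1,1,0]+[0,-.1,40]
P=[w(np.array([-28,40,z])+[sx*28,40*sy,0]) for z,sx,sy in((50,-1,1),(50,1,1),(40,1,1),(40,-1,1))]
q=project('wrist',P,T);print(q)
cv2.polylines(o,[np.round(q*8).astype(int)],True,(0,255,0),1,shift=3)
k=np.s_[150:330,230:430]
cv2.imwrite('pics/f.png',cv2.resize(np.hstack([im[k],o[k]]),(800,360),interpolation=2))
```

```text
27.4583 [-28.04  40.03 138.21] [-7.66 13.49  5.45] [ 2.41  0.66 -0.04] 30.000686645507812
27.8583 [-28.03  40.05 138.21] [-7.84 13.62  6.06] [ 2.42  0.6  -0.03] 30.000683069229126
28.2583 [-28.06  40.04 138.21] [-8.14 13.04  5.85] [ 2.41  0.59 -0.07] 30.000670552253723
[[268.17 218.9 ]
 [376.18 219.09]
 [373.4  214.79]
 [270.97 214.62]]
```

View pics/f.png

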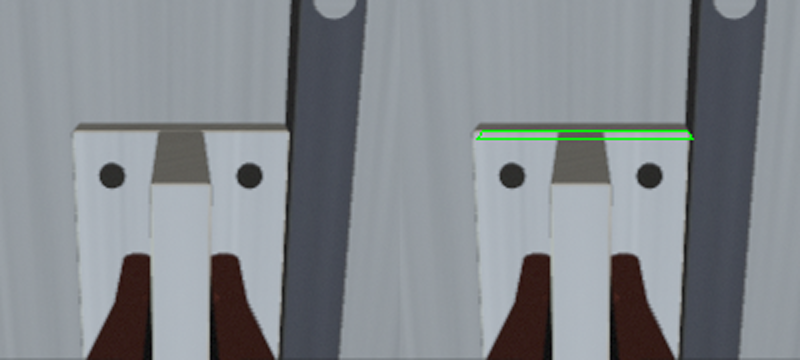

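The foot lies flat to the eye, with its right edge on the fence's lower edge near (288,130) in the crop. To rule out a slight tilt in the grip, I compare the hole positions in the wrist view with those when it was freely held.

Run:
```python
from h import *
a=cv2.imread('pics/w2.png');b=viewer.camera('wrist')
def holes(im):
    g=im[225:252,275:368].max(2); m=(g<90).astype(np.uint8)
    n,l,s,c=cv2.connectedComponentsWithStats(m)
    return [( (np.average(np.argwhere(l==i)[:,::-1],axis=0,weights=(150.-g[l==i]))+[275,225]).round(2),s[i,4]) for i in range(1,n) if 40<s[i,4]<300]
print(holes(a),holes(b))
k=np.s_[240:300,308:332]
print(cv2.phaseCorrelate(*[cv2.GaussianBlur(x,(0,0),1)[180:260,265:370].mean(2) for x in(a,b)]))
for x in(a,b): # foot end edges along column, free left part
    col=x[195:232,272:300].mean((1,2)); print(np.round(col[8:28]).astype(int))
```

```text
[(array([285.57, 237.67]), np.int32(119)), (array([354.35, 237.61]), np.int32(119))] [(array([285.51, 237.6 ]), np.int32(118)), (array([354.37, 237.55]), np.int32(118))]
((0.0710476307619956, -0.3169085760425645), 1.0095206417982094)
[157 157 157 157 157 157 157 157 144  99  90  91 109 165 178 178 178 177
 178 178]
[157 157 157 157 157 157 157 157 130  95  90  90 141 169 177 177 177 177
 177 177]
```

The holes moved by less than 0.1 px, so nothing has tilted or slipped in the grip. I hand it in.

Run:
```python
from h import *
print(*loc()); print(workorder.sign_off())
```

```text
28.3583 [-28.02062119  40.0298846  138.23151929] [-8.46405836 12.4055349   5.80663574] [ 2.43539206  0.61893172 -0.02836574] 30.000665187835693
the job is handed in; nothing more can be done
None
```

The bracket was slid along the fence into the corner and the job was handed in at 28.4 s. It was still gripped at 30 N and pressing about 8 N toward the fence and 12 N toward the stop, flat with no measurable tilt; the sign-off returned no verdict.

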